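Close a fixture floor with its two interlocking tiles

TASK

Close the gap in the fixture's jigsaw floor with its two loose aluminium tiles. First lay the tile with the thin toe on the gap's floor and slide it home, so that its toe goes right under the steel strip at the far edge; then turn the notched tile until it fits, its notch over the first tile's lug and its own lug in the recess in the gap's side, and drop it in. Leave both lying flat and flush with the floor round them.

Things in the scene. Friction and masses are not known exactly. Their poses are not given: they have to be found in the camera images.
- fixture: Fixed floor plate of jigsaw aluminium tiles on dark steel, 184 (x) x 164 (y) mm, standing on a thin dark mat, its top 22 mm above the table. Origin: centre of its underside, 2 mm above the table; +x points away from the robot within 0.3 rad. In it is an open gap, x -59 to +59, y -32 to +32 mm, 12 mm deep: its flat dark floor is 10 mm above the table. The gap's upper edges have 1.5 mm chamfers.
- strip_edge (a point): Middle of the lower near edge of the bright steel strip at the gap's far (+x) wall, 19 mm above the table, at (59, 10) mm in the fixture's frame. The strip is flush with the floor tiles, 28 mm wide (y -4 to +24 mm), and roofs an undercut pocket 16 mm deep and 8.5 mm high, open only towards the gap.
- recess_mouth (a point): Middle of the mouth of the dovetail recess in the gap's +y side, on the gap's floor, at (-37, 32) mm in the fixture's frame. The recess is open above, 14 mm deep (in y), 24 mm wide at the mouth and 31 mm at its end.
- toe_home (a point): Point on the gap's floor, 10 mm above the table, at (31, 0) mm in the fixture's frame, with the fixture's axes: below the centre of the toe tile when it is home, its far (+x) edge against the gap's far wall, its axes parallel to the fixture's.
- notch_home (a point): Point on the gap's floor, 10 mm above the table, at (-29, 0) mm in the fixture's frame, with the fixture's axes: below the centre of the notched tile when it is home, its axes parallel to the fixture's.
- toe_tile_mid (a point): Middle of the loose toe tile, on the axis of its pull, 21 mm above its underside; tile's axes, z up. Aluminium plate 56 (x) x 60 (y) x 12 mm, about 0.16 kg, with a toe on its +x edge and a lug on its -x edge. On its centre stands a black square pull, 22 x 22 mm, sides parallel to the tile's x and y, from 17 to 42 mm above the underside: grip it by any two opposite sides.
- toe_tile: The toe tile; origin at the centre of its underside. Toe: 12 mm long, 5.5 mm thick, bottom level with the underside, y -2 to +22 mm, tapering. Lug: full-thickness dovetail 12 mm long, centred at y -12 mm, 16 mm wide at the root, 22 mm at the end. Play in the gap: 2 mm either side. Put down flat 14 mm or more short of home, it slides in +x until it stops.
- notch_tile_mid (a point): Middle of the loose notched tile, on the axis of its pull, 21 mm above its underside; tile's axes, z up. Aluminium plate 56 (x) x 60 (y) x 12 mm, about 0.16 kg, with a notch in its +x edge and a lug on its +y edge. On top it has the same black square pull as the toe tile, 22 x 22 mm, from 17 to 42 mm above the underside.
- notch_tile: The notched tile; origin at the centre of its underside. Notch (fits over the toe tile's lug): 14 mm deep, centred at y -12 mm, 22 mm wide at the mouth, 29 mm at the bottom. Lug (fits the recess): full-thickness dovetail 12 mm long, centred at x -8 mm, 18 mm wide at the root, 24 mm at the end. Lower edges have 2 mm chamfers, play is about 2 mm all round. It goes in straight down.

How it is judged (in metres and radians):
On the way:
1. the toe tile lies flat on the gap's floor with its toe under the steel strip, before the notched tile is in (x of toe_tile_mid in the frame of toe_home between -0.006 and 0.005 m and y of toe_tile_mid in the frame of toe_home between -0.005 and 0.005 m and z of toe_tile_mid in the frame of toe_home between 0.018 and 0.0235 m and angle between toe_tile_mid's own z axis and vertical below 0.05 rad and angle between the x axis of toe_tile_mid and the x axis of toe_home, either way round below 0.12 rad and not (x of notch_tile_mid in the frame of notch_home between -0.006 and 0.005 m and y of notch_tile_mid in the frame of notch_home between -0.005 and 0.005 m and z of notch_tile_mid in the frame of notch_home between 0.018 and 0.0235 m and angle between notch_tile_mid's own z axis and vertical below 0.05 rad and angle between the x axis of notch_tile_mid and the x axis of notch_home, either way round below 0.12 rad)), for 0.2 s.
At the end, for the whole second after the job is handed in: Both tiles at rest in the gap at their homes, within 5 mm (6 mm on the near side), turned as the fixture within 0.12 rad, tilted less than 0.05 rad, and lying on the gap's floor (less than 2.5 mm proud): the toe under the strip, the notched tile locked in behind it (x of toe_tile_mid in the frame of toe_home between -0.006 and 0.005 m and y of toe_tile_mid in the frame of toe_home between -0.005 and 0.005 m and z of toe_tile_mid in the frame of toe_home between 0.018 and 0.0235 m and angle between each of toe_tile_mid, notch_tile_mid's own z axis and vertical below 0.05 rad and angle between the x axis of toe_tile_mid and the x axis of toe_home, either way round below 0.12 rad and x of notch_tile_mid in the frame of notch_home between -0.006 and 0.005 m and y of notch_tile_mid in the frame of notch_home between -0.005 and 0.005 m and z of notch_tile_mid in the frame of notch_home between 0.018 and 0.0235 m and angle between the x axis of notch_tile_mid and the x axis of notch_home, either way round below 0.12 rad and linear speed of each of toe_tile, notch_tile below 0.02 m/s); the robot touches nothing.
It also fails if it takes over 64 s, if anything falls off the work surface, if the arm or the gripper's body presses on something with over 40 N, if the wrist force passes 120 N, or if a joint passes its speed limit or range.

ROBOT

A 6-joint arm with a two-finger parallel gripper is mounted at the origin on a cart in front of the work surface, level with it; the furniture and walls round the work are solid. World frame = base frame: x ahead of the robot, y to its left, z up, the work surface at z = 0. Lengths are in m, angles in degrees, forces in N, time in s.
With the tool pointing down it reaches from about 0.375 to 0.975 m from the base axis. Payload 3.8 kg.
Tool frame: the origin (TCP) lies on the centre line of the jaws, within the pads' length; the fingertips stand 22 mm ahead of it and the grasp point (between the pads) lies 3 mm ahead of it (ctrl.tcp_to_tips is the distance from the TCP to the fingertips, in m); z points along the fingers, y is the line along which they close (so a half turn about z gives the same grasp; the last joint's range is limited). The gripper opens to 88 mm and grips with 3 to 60 N. Pads are 18 mm wide; open, the fingers measure 123 mm over their backs; the gripper's body (75 mm by 187 mm) begins 45 mm behind the grasp point.
Start: joints at [67.328, 15.12, 91.902, -0, 72.978, -2.114], TCP at [0.237, 0.632, 0.223] pointing down, gripper open.
Joint ranges: [-150.88, 150.88], [-54.13, 125.18], [17.81, 147.31], [-75.09, 255.09], [0, 152.58], [-146.25, 146.25]. Speed limits (degrees/s): [147.25, 147.25, 180, 180, 180, 180].

INTERFACE

Orientations are given as [roll, pitch, yaw] about the fixed x, y, z axes, in that order (R = Rz(yaw) Ry(pitch) Rx(roll)).
In Python, from plant import ctrl gives the robot as it stands. Calls block until the motion is done:
- ctrl.reach(position, orientation): joint-space move of the TCP to a pose.
- ctrl.servo_line(position, velocity=0.15, orientation=None, guard=None): straight line of the TCP; orientation=None keeps the orientation; velocity is the mean speed in m/s. With guard (N) it stops when the force on the tool has changed by that much, and returns True; else False.
- ctrl.movej(angles): joint-space move.
- ctrl.command_gripper(opening, force=None): finger opening in m; force is the grip in N (None keeps the last); returns when the fingers have stopped.
- ctrl.pause(seconds).
- ctrl.ik(position, orientation): joint angles nearest the present ones, or None.
- ctrl.camera(name): name is "side" or "top"; returns (picture, depth): 400x640x3 uint8, blue, green, red; 400x640 float32, m along the optical axis (not along the pixel's ray), 0 where there is no reading.
- ctrl.get_calibration(name): a dict with "mtx" (3x3 intrinsics, pixels), "T" (4x4, takes a point from camera to world coordinates). Camera axes: x right, y up, looking along -z (the intrinsics and any distortion apply to the point x, -y, -z); pixel columns grow to the right and rows downward; lengths in m; the calibration is good to about 2 mm. A picture is of the moment at which its call begins. get_calibration takes no time and is no camera call.
A pose or a line that the arm cannot do raises ctrl.MotionError and nothing moves.
- ctrl.sign_off(): hands the job in; it is judged then, once.
Readings, each from a call of its own:
- ctrl.read_t(): time.
- ctrl.read_joint_positions(): joint angles.
- ctrl.read_qvel(): joint speeds.
- ctrl.read_tau(): joint torques, N m.
- ctrl.read_ee_pos(): TCP position.
- ctrl.read_orientation(): TCP orientation.
- ctrl.read_force(): force on the tool from outside, world axes, zero at the start.
- ctrl.read_wrist_torque(): the same for the moment, N m.
- ctrl.read_width(): finger opening in m.
- ctrl.read_gripper_force(): force on a finger pad.
Only numpy, scipy, OpenCV 4.12 (cv2) and the standard library are available. Lean on these libraries where they do the work, as an engineer would, in place of code of your own. Each camera call takes 0.05 s, during which the arm holds its last target. There are 200 camera calls.

## Working session

There is one attempt and no reset: what is moved stays moved. The work goes in short steps, each a Python script; the robot and the scene stay as the last script left them, time stands still between calls to the robot, and variables do not carry over. Pictures are saved under pics/ and viewed, at most 10 in all, crops included, and the job is handed in when it is done.

```bash
mkdir -p pics; python3 - <<'E'
from plant import ctrl
import cv2,numpy as np
for n in("top","side"):
    p,d=ctrl.camera(n); cv2.imwrite(f"pics/{n}0.png",p); np.save(f"{n}0.npy",d)
    c=ctrl.get_calibration(n); print(n,c,d.min(),d.max())
print(ctrl.read_t(),ctrl.tcp_to_tips,ctrl.read_orientation())
E
```

```text
top {'mtx': array([[404.00440674,   0.        , 323.07864639],
       [  0.        , 404.00440674, 199.0032855 ],
       [  0.        ,   0.        ,   1.        ]]), 'T': array([[ 0.01764603,  0.98259149, -0.18493941,  0.38547432],
       [-0.99977527,  0.01516694, -0.01481113, -0.12090733],
       [-0.01174832,  0.1851592 ,  0.98263831,  0.96505996],
       [ 0.        ,  0.        ,  0.        ,  1.        ]])} 0.0 1.9079843
side {'mtx': array([[375.65523395,   0.        , 318.15619074],
       [  0.        , 375.65523395, 203.50322551],
       [  0.        ,   0.        ,   1.        ]]), 'T': array([[-0.894872  ,  0.23438873, -0.37982367,  0.17457742],
       [-0.44584566, -0.50878636,  0.73644965,  0.59996974],
       [-0.02063361,  0.82837091,  0.55979986,  0.5947525 ],
       [ 0.        ,  0.        ,  0.        ,  1.        ]])} 0.0 2.4023757
0.1 0.022 [-1.79886628e+02 -3.02254312e-03  1.59441866e+02]
```

View pics/top0.png

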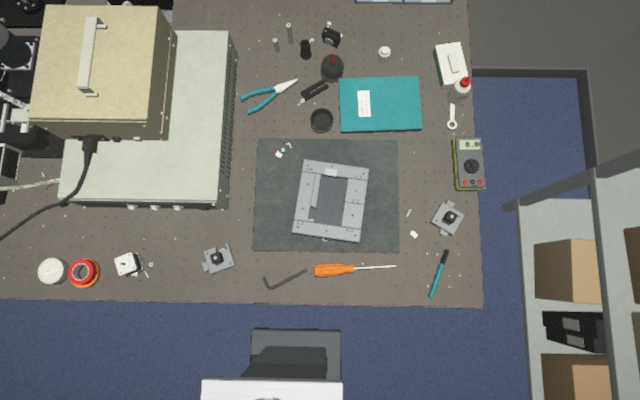

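View pics/side0.png

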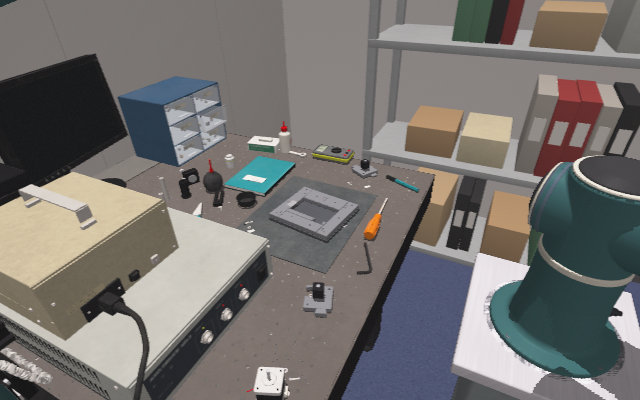

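```bash
cat > h.py <<'E'
import cv2,numpy as np
from plant import ctrl
def ray(n,uv):
    c=ctrl.get_calibration(n);K=c["mtx"];T=c["T"]
    uv=np.atleast_2d(uv).astype(float)
    d=np.c_[(uv[:,0]-K[0,2])/K[0,0],-(uv[:,1]-K[1,2])/K[1,1],-np.ones(len(uv))]
    return T[:3,3],d@T[:3,:3].T
def onplane(n,uv,z):
    o,d=ray(n,uv); return o+d*((z-o[2])/d[:,2])[:,None]
def cloud(n,d):
    v,u=np.mgrid[:400,:640]; o,r=ray(n,np.c_[u.ravel(),v.ravel()])
    return (o+r*d.reshape(-1,1)).reshape(400,640,3)
E
python3 - <<'E'
from h import *
p=cv2.imread("pics/top0.png");d=np.load("top0.npy");P=cloud("top",d)
a=[(190,230,60,60),(420,190,60,60),(285,150,90,100)]
im=[cv2.resize(p[y:y+h,x:x+w],(400,400) if i<2 else (450,500),interpolation=cv2.INTER_CUBIC) for i,(x,y,w,h) in enumerate(a)]
c=np.zeros((500,1250,3),np.uint8);c[:400,:400]=im[0];c[:400,400:800]=im[1]
cv2.imwrite("pics/c1.png",c[:400,:800]);cv2.imwrite("pics/c2.png",im[2])
for u,v in[(100,60),(210,130),(150,20),(217,259),(448,218),(331,201),(331,165),(5,300)]:print(u,v,P[v,u].round(3))
for q in(P[:,:240],):
  print(np.nanmax(q[...,2][d[:,:240]>0]))
E
```

```text
100 60 [0.795 0.335 0.237]
210 130 [0.698 0.146 0.113]
150 20 [0.884 0.245 0.237]
217 259 [0.417 0.131 0.043]
448 218 [ 0.519 -0.395  0.042]
331 201 [ 0.385 -0.121  0.965]
331 165 [ 0.647 -0.124  0.02 ]
5 300 [ 0.256  1.262 -0.802]
0.29461552759526544
```

View pics/c1.png

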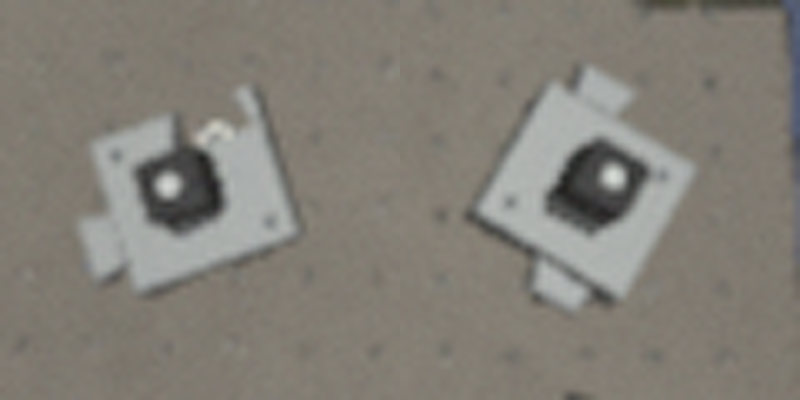

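View pics/c2.png

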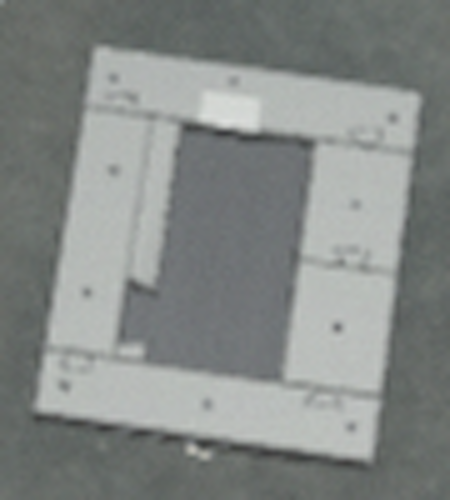

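```bash
cat > m.py <<'E'
from h import *
def poly(p,box,thr,z,eps,S=8):
    x,y,w,h=box;g=cv2.cvtColor(p[y:y+h,x:x+w],cv2.COLOR_BGR2GRAY)
    G=cv2.resize(g,None,fx=S,fy=S,interpolation=cv2.INTER_CUBIC)
    cs,_=cv2.findContours((G>thr).astype(np.uint8),cv2.RETR_EXTERNAL,cv2.CHAIN_APPROX_NONE)
    c=max(cs,key=cv2.contourArea)[:,0].astype(float)
    uv=(c+.5)/S-.5+[x,y]
    W=onplane("top",uv,z)[:,:2]
    a=cv2.approxPolyDP((W*1000).astype(np.float32)[:,None],eps,True)[:,0]
    return W*1000,a
if __name__=="__main__":
    p=cv2.imread("pics/top0.png");d=np.load("top0.npy");P=cloud("top",d)
    for b,z in(((190,230,60,60),.012),((420,190,60,60),.012),((285,150,90,100),.022)):
        x,y,w,h=b
        W,a=poly(p,b,147 if z<.02 else 120,z,3.5)
        print(a.round(1).tolist()); r=cv2.minAreaRect(W.astype(np.float32));print(r)
    np.set_printoptions(linewidth=200)
    print((P[198:240:1,428:468:1,2]*1000).round().astype(int))
E
python3 m.py
```

```text
[[456.20001220703125, 119.5999984741211], [443.0, 118.5], [445.1000061035156, 130.10000610351562], [439.5, 136.89999389648438], [415.5, 122.9000015258789], [404.0, 136.89999389648438], [408.70001220703125, 152.39999389648438], [424.20001220703125, 158.5], [435.5, 145.39999389648438], [445.3999938964844, 147.0], [435.6000061035156, 172.3000030517578], [415.3999938964844, 165.0], [408.0, 174.6999969482422], [390.6000061035156, 167.89999389648438], [395.6000061035156, 157.39999389648438], [386.29998779296875, 151.8000030517578], [407.0, 99.80000305175781]]
((419.05853271484375, 141.7974853515625), (55.17032241821289, 70.88384246826172), 20.806474685668945)
[[567.7999877929688, -405.1000061035156], [557.7000122070312, -399.70001220703125], [560.9000244140625, -390.8999938964844], [515.9000244140625, -364.3999938964844], [485.8999938964844, -413.8999938964844], [531.7999877929688, -440.6000061035156], [548.5999755859375, -414.70001220703125], [558.9000244140625, -419.8999938964844]]
((529.0377807617188, -405.9066467285156), (59.25966262817383, 67.2843017578125), 58.94674301147461)
[[661.9000244140625, -57.70000076293945], [484.79998779296875, -33.099998474121094], [462.6000061035156, -191.3000030517578], [639.7999877929688, -215.39999389648438]]
((562.4102783203125, -124.59326934814453), (162.49081420898438, 182.1367950439453), 82.44912719726562)
[[-3  1  0 ...  2  0 -1]
 [-1  0 -1 ...  3 -1 -2]
 [ 0 -2 -1 ... -3  0 -3]
 ...
 [-1 -1 -3 ... -4  0 -1]
 [-2 -2  0 ... -2  0 -2]
 [-2  1 -1 ...  0 -1 -1]]
```

```bash
python3 - <<'E'
from h import *
d=np.load("top0.npy");P=cloud("top",d)[...,2]*1000
# right tile: crop px /6.667 + origin
for n,(u,v) in dict(top=(451,203),bot=(444,232)).items(): print(n,np.median(P[v-1:v+2,u-1:u+2]))
toe=(.5236,-.4025);fx=np.array([.5624,-.1246]);th=np.radians(-7.8);R=np.array([[np.cos(th),-np.sin(th)],[np.sin(th),np.cos(th)]])
H=fx+R@[.031,0];N=fx+R@[-.029,0];print(H,N)
for nm,t,y0,h in(("toe",toe,149.5,H),("notch",(.4213,.1359),22.,N)):
  for k in(0,90,180,270):
    a=(y0+k+180)%360-180;b=(-7.8+k+180)%360-180
    q=ctrl.ik([*t,.1],[180,0,a]);r=ctrl.ik([*h,.1],[180,0,b])
    print(nm,k,a,b,None if q is None else q[-1],None if r is None else r[-1])
E
```

```text
top 10.141895960727897
bot 3.607482600248124
[ 0.59311318 -0.12880718] [ 0.53366831 -0.12066425]
toe 0 149.5 -7.800000000000011 -99.21080800935557 83.19600984020727
toe 90 -120.5 82.19999999999999 None -6.803990159792732
toe 180 -30.5 172.2 80.78919199064441 -96.80399015979276
toe 270 59.5 -97.80000000000001 -9.21080800935559 None
notch 0 22.0 -7.800000000000011 82.65378148868125 82.4510559342034
notch 90 112.0 82.19999999999999 -7.346218511318803 -7.548944065796604
notch 180 -158.0 172.2 -97.34621851131882 -97.54894406579663
notch 270 -68.0 -97.80000000000001 None None
```

```bash
python3 - <<'E'
from h import *
ctrl.command_gripper(.06,20)
ctrl.reach([.28,.42,.36],[180,0,149.5-60])
print(ctrl.read_t())
ctrl.reach([.5236,-.4025,.12],[180,0,149.5]);print(ctrl.read_t())
ctrl.servo_line([.5236,-.4025,.038],.12,guard=10);print(ctrl.read_t(),ctrl.read_ee_pos())
ctrl.command_gripper(.0,25);print(ctrl.read_width(),ctrl.read_gripper_force(),ctrl.read_ee_pos())
ctrl.servo_line([.5236,-.4025,.10],.12);print(ctrl.read_t(),ctrl.read_width(),ctrl.read_force())
p,d=ctrl.camera("top");cv2.imwrite("pics/top1.png",p)
p,d=ctrl.camera("side");cv2.imwrite("pics/side1.png",p[100:300,250:550])
E
```

```text
1.6917
4.8083
5.6417 [ 0.52413214 -0.40286581  0.03862553]
0.00014910957649296 0.0 [ 0.52356456 -0.40246318  0.03792682]
7.2583 4.016168973666897e-05 [ 0.00328464 -0.76172992  0.07908757]
```

View pics/side1.png

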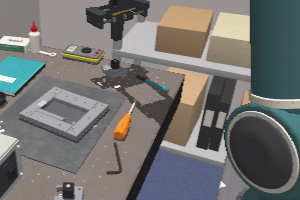

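```bash
python3 - <<'E'
import cv2
p=cv2.imread("pics/top1.png");s=cv2.imread("pics/side1.png")
a=cv2.resize(p[180:260,400:480],(400,400),interpolation=cv2.INTER_CUBIC);b=cv2.resize(s[0:100,70:170],(400,400),interpolation=cv2.INTER_CUBIC)
cv2.imwrite("pics/c3.png",cv2.hconcat([a,b]))
E
```

```text
(no output)
```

View pics/c3.png

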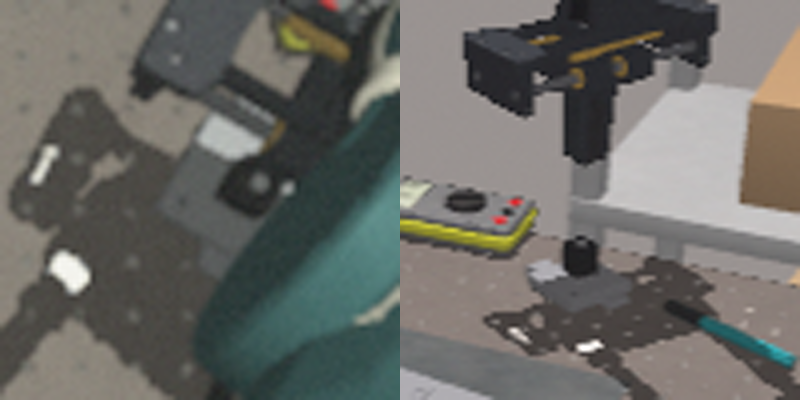

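```bash
cat >> h.py <<'E'
def proj(n,X):
    c=ctrl.get_calibration(n);K=c["mtx"];T=c["T"]
    q=(np.asarray(X,float)-T[:3,3])@T[:3,:3]; q=q*[1,-1,-1]; return (K@(q/q[2]))[:2]
E
python3 - <<'E'
from h import *
print(ctrl.read_ee_pos(),ctrl.read_orientation())
for X in([.5236,-.4025,.078],[.5236,-.4025,.042],[.5236,-.4025,.012]):print(proj("top",X),proj("side",X))
c=ctrl.get_calibration("top")
for im in("pics/top0.png","pics/top1.png"):
    p=cv2.imread(im);g=p[205:235,435:465].max(2);G=cv2.resize(g,None,fx=4,fy=4,interpolation=cv2.INTER_CUBIC)
    n,l,s,ce=cv2.connectedComponentsWithStats((G<75).astype(np.uint8));i=1+s[1:,4].argmax();print(s[i],ce[i]/4+[435,205])
b=ctrl.get_calibration("side")
print(c["T"][:3,3],np.linalg.det(c["T"][:3,:3]))
E
```

```text
[ 0.52280002 -0.40184498  0.09867385] [ 1.79979786e+02 -1.25534163e-01  1.49498083e+02]
[456.25861293 213.84055167] [365.19875107 150.46746917]
[451.36812533 216.17585708] [364.63193095 160.86458546]
[447.56864592 217.9901843 ] [364.17415975 169.26142999]
[  30   26   57   49 1279] [448.89386239 217.87216575]
[  31    0   89  120 7104] [455.92071368 220.33702843]
[ 0.38547432 -0.12090733  0.96505996] 0.9999999999999999
```

```bash
python3 - <<'E'
from h import *
ctrl.command_gripper(.05,25);print(ctrl.read_width())
print(ctrl.servo_line([.5236,-.4025,.038],.12,guard=10),ctrl.read_t(),ctrl.read_ee_pos(),ctrl.read_width(),ctrl.read_force())
p,d=ctrl.camera("side");a=cv2.resize(p[110:190,315:415],(400,320),interpolation=cv2.INTER_CUBIC)
ctrl.command_gripper(.02,25);print(ctrl.read_width(),ctrl.read_gripper_force(),ctrl.read_force())
p,d=ctrl.camera("side");b=cv2.resize(p[110:190,315:415],(400,320),interpolation=cv2.INTER_CUBIC)
cv2.imwrite("pics/c4.png",cv2.hconcat([a,b]));print(ctrl.read_t())
E
```

```text
0.04990377037757358
False 8.875 [ 0.52378109 -0.4026327   0.03805399] 0.05028373524517553 [-0.95931511  0.27935597 -0.25835167]
0.019846728324476537 0.0 [ 0.94830002 -0.21645047  0.14464459]
9.5833
```

View pics/c4.png

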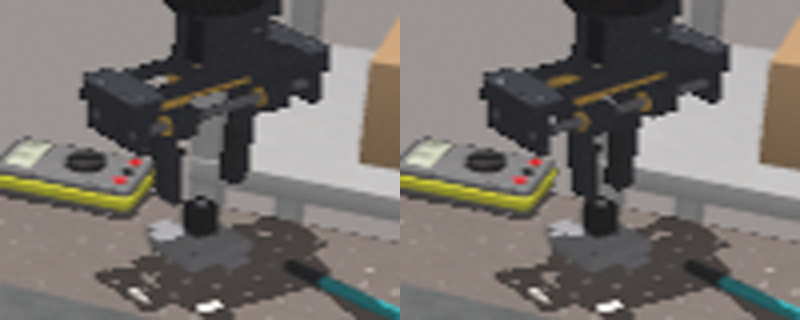

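```bash
python3 - <<'E'
from h import *
p,d=ctrl.camera("side");P=cloud("side",d)
for v in range(148,178,2):
    print(v,[(u,P[v,u].round(3).tolist(),int(p[v,u].max())) for u in (361,364,370)])
print(ctrl.read_ee_pos())
E
```

```text
148 [(361, [0.527, -0.374, 0.098], 45), (364, [0.521, -0.384, 0.095], 80), (370, [0.511, -0.411, 0.085], 38)]
150 [(361, [0.526, -0.372, 0.093], 46), (364, [0.522, -0.388, 0.086], 98), (370, [0.51, -0.409, 0.079], 41)]
152 [(361, [0.527, -0.375, 0.084], 46), (364, [0.521, -0.386, 0.081], 82), (370, [0.509, -0.406, 0.074], 40)]
154 [(361, [0.526, -0.374, 0.079], 46), (364, [0.522, -0.388, 0.073], 77), (370, [0.509, -0.408, 0.066], 39)]
156 [(361, [0.527, -0.376, 0.071], 47), (364, [0.521, -0.387, 0.067], 81), (370, [0.51, -0.411, 0.058], 42)]
158 [(361, [0.526, -0.374, 0.065], 44), (364, [0.521, -0.388, 0.06], 79), (370, [0.672, -0.901, -0.212], 112)]
160 [(361, [0.536, -0.404, 0.042], 61), (364, [0.524, -0.399, 0.047], 84), (370, [0.671, -0.902, -0.223], 110)]
162 [(361, [0.535, -0.402, 0.036], 32), (364, [0.522, -0.393, 0.043], 35), (370, [0.531, -0.48, -0.001], 125)]
164 [(361, [0.534, -0.398, 0.031], 34), (364, [0.521, -0.39, 0.038], 33), (370, [0.525, -0.462, 0.002], 142)]
166 [(361, [0.534, -0.401, 0.022], 34), (364, [0.521, -0.391, 0.03], 32), (370, [0.514, -0.43, 0.013], 92)]
168 [(361, [0.535, -0.403, 0.014], 81), (364, [0.52, -0.39, 0.023], 36), (370, [0.51, -0.42, 0.011], 89)]
170 [(361, [0.531, -0.392, 0.013], 88), (364, [0.521, -0.394, 0.014], 94), (370, [0.505, -0.404, 0.013], 90)]
172 [(361, [0.526, -0.38, 0.013], 88), (364, [0.518, -0.385, 0.012], 89), (370, [0.5, -0.391, 0.013], 92)]
174 [(361, [0.521, -0.369, 0.013], 89), (364, [0.513, -0.372, 0.013], 90), (370, [0.5, -0.391, 0.006], 92)]
176 [(361, [0.521, -0.368, 0.006], 87), (364, [0.511, -0.367, 0.009], 94), (370, [0.498, -0.389, 0.0], 79)]
[ 0.52356281 -0.40247566  0.03797474]
```

```bash
python3 - <<'E'
from h import *
ctrl.command_gripper(.05,25)
ctrl.servo_line([.5236,-.4025,.008],.1,guard=8);print(ctrl.read_ee_pos())
print(ctrl.servo_line([.5236,-.4025,-.016],.03,guard=6),ctrl.read_ee_pos(),ctrl.read_force())
z=ctrl.read_ee_pos()[2]
ctrl.servo_line([.5236,-.4025,z+.003],.05)
ctrl.command_gripper(.0,30);print(z,ctrl.read_width(),ctrl.read_gripper_force(),ctrl.read_t())
p,d=ctrl.camera("side");P=cloud("side",d)
for v in range(156,174,2):print(v,[(u,P[v,u].round(3).tolist(),int(p[v,u].max())) for u in (361,370)])
E
```

```text
[ 0.52276557 -0.40181046  0.00663266]
True [ 0.52405751 -0.40288799 -0.00365653] [-1.16216209  0.06657052  4.61169935]
-0.0036565318780637096 0.021673796240502974 30.00003330409527 11.9833
156 [(361, [0.527, -0.375, 0.071], 44), (370, [0.509, -0.409, 0.059], 39)]
158 [(361, [0.526, -0.375, 0.064], 47), (370, [0.51, -0.412, 0.05], 41)]
160 [(361, [0.526, -0.375, 0.058], 47), (370, [0.509, -0.41, 0.044], 39)]
162 [(361, [0.526, -0.377, 0.049], 47), (370, [0.509, -0.413, 0.036], 40)]
164 [(361, [0.526, -0.378, 0.042], 46), (370, [0.507, -0.409, 0.031], 42)]
166 [(361, [0.525, -0.376, 0.036], 46), (370, [0.508, -0.41, 0.023], 41)]
168 [(361, [0.526, -0.378, 0.028], 49), (370, [0.509, -0.416, 0.013], 70)]
170 [(361, [0.525, -0.378, 0.021], 49), (370, [0.505, -0.406, 0.012], 89)]
172 [(361, [0.526, -0.381, 0.012], 90), (370, [0.501, -0.393, 0.012], 92)]
```

```bash
cat >> h.py <<'E'
FX=np.array([.5624,-.1246]);YAW=-7.8;th=np.radians(YAW)
R=np.array([[np.cos(th),-np.sin(th)],[np.sin(th),np.cos(th)]])
def W(x,y,z): return [*(FX+R@[x,y]),z]
def loc(): 
    e=ctrl.read_ee_pos(); return np.r_[R.T@(e[:2]-FX),e[2]].round(4)
E
python3 - <<'E'
from h import *
e=ctrl.read_ee_pos()
ctrl.servo_line([e[0],e[1],.08],.15)
print(ctrl.read_width(),ctrl.read_force(),ctrl.read_t())
ctrl.reach(W(.009,0,.07),[180,0,YAW]);print(ctrl.read_t(),loc(),ctrl.read_orientation())
for n in("top","side"):
    p,d=ctrl.camera(n);cv2.imwrite(f"pics/{n}2.png",p);np.save(n+"2.npy",d)
a=cv2.imread("pics/top2.png")[140:260,270:390];b=cv2.imread("pics/side2.png")[140:260,260:380]
cv2.imwrite("pics/c5.png",cv2.resize(cv2.hconcat([a,b]),(800,400),interpolation=cv2.INTER_CUBIC))
E
```

```text
0.02178580911830592 [ 0.40701069 -0.48587007 -2.49681917] 12.725
15.4083 [ 0.009  -0.0002  0.0699] [ 1.79998002e+02  3.13148669e-03 -7.79825205e+00]
```

View pics/c5.png

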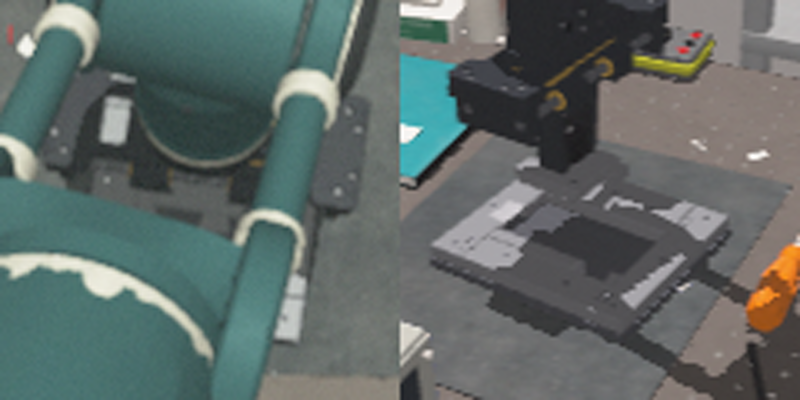

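```bash
python3 - <<'E'
from h import *
print(ctrl.servo_line(W(.009,0,.03),.1,guard=8),loc())
print(ctrl.servo_line(W(.009,0,.003),.03,guard=6),loc(),ctrl.read_force(),ctrl.read_wrist_torque(),ctrl.read_t())
E
```

```text
False [0.0087 0.     0.0295]
True [0.0087 0.0001 0.0092] [ 0.08749057 -0.59874389  4.20562698] [-0.01497952  0.11414232  0.01994677] 16.7333
```

```bash
python3 - <<'E'
from h import *
z=.0095
print(ctrl.servo_line(W(.044,0,z),.03,guard=15),loc(),ctrl.read_force(),ctrl.read_wrist_torque(),ctrl.read_t())
E
```

```text
True [0.0086 0.     0.0092] [-0.97228794  0.47828536  4.94900459] [ 0.06840317  0.14892309 -0.00956395] 17.1083
```

```bash
python3 - <<'E'
from h import *
l=loc();ctrl.servo_line(W(l[0],0,.0105),.02);print(loc(),ctrl.read_force())
print(ctrl.servo_line(W(.044,0,.0102),.03,guard=20),loc(),ctrl.read_force(),ctrl.read_wrist_torque(),ctrl.read_t())
E
```

```text
[0.0079 0.0001 0.0098] [-0.3137265   0.27836955 -3.12538081]
True [0.0309 0.     0.0095] [-2.0427483  -0.46328209  5.22117873] [0.08143366 0.14410377 0.04460245] 18.225
```

```bash
python3 - <<'E'
from h import *
ctrl.command_gripper(.045);l=loc();print(l)
ctrl.servo_line(W(l[0],l[1],.07),.15)
T=[.4213,.1359]
ctrl.reach([*T,.07],[180,0,22]);print(ctrl.read_t())
for n in("top","side"):
    p,d=ctrl.camera(n);cv2.imwrite(f"pics/{n}3.png",p);np.save(n+"3.npy",d)
a=cv2.imread("pics/top3.png")[150:250,285:385];b=cv2.imread("pics/side3.png")[160:260,260:360]
cv2.imwrite("pics/c6.png",cv2.resize(cv2.hconcat([a,b]),(800,400),interpolation=cv2.INTER_CUBIC))
E
```

```text
[0.029  0.0002 0.0078]
20.5167
```

View pics/c6.png

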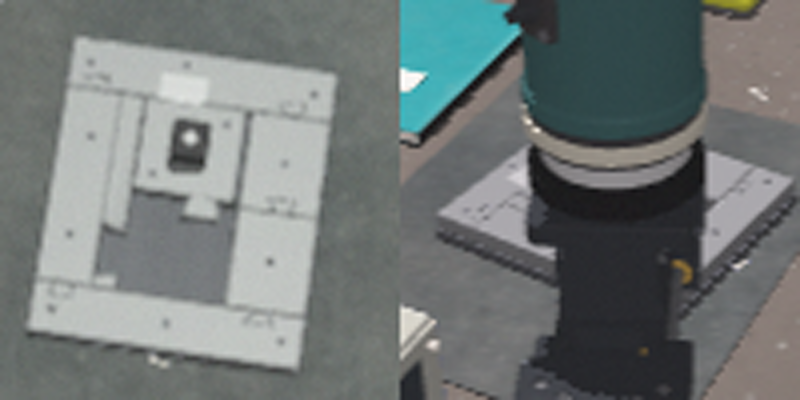

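```bash
python3 - <<'E'
from h import *
p=cv2.cvtColor(cv2.imread("pics/top3.png"),cv2.COLOR_BGR2GRAY)
def prof(pts):
    uv=np.array([proj("top",X) for X in pts],np.float32)
    return cv2.remap(p,uv[:,:1],uv[:,1:],cv2.INTER_LINEAR)[:,0].astype(int)
xs=np.arange(-.066,.07,.002)
for y in(.012,.02,-.024): print(y,dict(zip((xs*1000).round().astype(int).tolist(),prof([W(x,y,.022) for x in xs]).tolist())))
ys=np.arange(-.04,.042,.002)
for x in(.01,.05,-.04):print(x,dict(zip((ys*1000).round().astype(int).tolist(),prof([W(x,y,.022) for y in ys]).tolist())))
print(ctrl.read_ee_pos(),ctrl.read_width(),ctrl.read_force())
E
```

```text
0.012 {-66: 193, -64: 193, -62: 177, -60: 149, -58: 127, -56: 121, -54: 122, -52: 124, -50: 123, -48: 121, -46: 120, -44: 120, -42: 121, -40: 122, -38: 120, -36: 119, -34: 119, -32: 119, -30: 119, -28: 120, -26: 120, -24: 120, -22: 120, -20: 118, -18: 119, -16: 117, -14: 117, -12: 118, -10: 119, -8: 119, -6: 118, -4: 120, -2: 107, 0: 96, 2: 110, 4: 160, 6: 185, 8: 192, 10: 192, 12: 190, 14: 183, 16: 152, 18: 118, 20: 95, 22: 89, 24: 97, 26: 106, 28: 104, 30: 103, 32: 99, 34: 91, 36: 87, 38: 90, 40: 101, 42: 107, 44: 111, 46: 122, 48: 156, 50: 179, 52: 190, 54: 190, 56: 186, 58: 201, 60: 215, 62: 221, 64: 219, 66: 218, 68: 217}
0.02 {-66: 193, -64: 192, -62: 182, -60: 157, -58: 127, -56: 124, -54: 123, -52: 123, -50: 123, -48: 122, -46: 123, -44: 123, -42: 123, -40: 124, -38: 125, -36: 122, -34: 122, -32: 122, -30: 121, -28: 120, -26: 122, -24: 122, -22: 120, -20: 119, -18: 120, -16: 120, -14: 119, -12: 120, -10: 121, -8: 121, -6: 121, -4: 115, -2: 97, 0: 80, 2: 125, 4: 167, 6: 189, 8: 190, 10: 178, 12: 158, 14: 166, 16: 182, 18: 192, 20: 190, 22: 191, 24: 190, 26: 190, 28: 190, 30: 1
[... 1365 characters left out ...]
89, -8: 180, -6: 175, -4: 177, -2: 176, 0: 173, 2: 171, 4: 170, 6: 167, 8: 169, 10: 173, 12: 179, 14: 187, 16: 189, 18: 188, 20: 189, 22: 190, 24: 189, 26: 189, 28: 188, 30: 168, 32: 156, 34: 164, 36: 183, 38: 188, 40: 190}
-0.04 {-40: 196, -38: 196, -36: 192, -34: 168, -32: 139, -30: 122, -28: 121, -26: 121, -24: 120, -22: 121, -20: 123, -18: 124, -16: 123, -14: 123, -12: 123, -10: 122, -8: 122, -6: 123, -4: 124, -2: 123, 0: 121, 2: 122, 4: 121, 6: 121, 8: 122, 10: 121, 12: 122, 14: 120, 16: 121, 18: 123, 20: 124, 22: 124, 24: 123, 26: 125, 28: 123, 30: 122, 32: 122, 34: 122, 36: 121, 38: 121, 40: 123}
[0.42249876 0.13533551 0.07021945] 0.04492668298128946 [0.29526995 0.30023831 1.2351503 ]
```

```bash
python3 - <<'E'
from h import *
T=[.4213,.1359]
print(ctrl.servo_line([*T,-.0008],.08,guard=8),ctrl.read_ee_pos())
ctrl.command_gripper(0,30);print(ctrl.read_width(),ctrl.read_gripper_force(),ctrl.read_ee_pos())
ctrl.servo_line([*T,.085],.15)
ctrl.reach(W(-.029,0,.07),[180,0,YAW]);print(ctrl.read_t(),loc(),ctrl.read_width(),ctrl.read_force())
print(ctrl.servo_line(W(-.029,0,.028),.1,guard=8),loc())
print(ctrl.servo_line(W(-.029,0,.004),.02,guard=8),loc(),ctrl.read_force(),ctrl.read_wrist_torque(),ctrl.read_t())
E
```

```text
False [ 4.21839003e-01  1.36030221e-01 -3.92916237e-04]
0.02170661018306302 29.9753737449646 [ 4.21686648e-01  1.35950484e-01 -4.01451377e-04]
23.9333 [-0.03    0.0009  0.0692] 0.02193415071845748 [ 0.0154769   0.19496521 -2.06967579]
False [-0.0292  0.0006  0.0279]
True [-0.0291  0.      0.0098] [-1.44085764 -0.38975696  4.36385201] [0.05401218 0.19229231 0.05836198] 25.3667
```

```bash
python3 - <<'E'
from h import *
ctrl.command_gripper(.045);l=loc();print(l)
ctrl.servo_line(W(l[0],l[1],.08),.12)
ctrl.reach([.40,.13,.16],[180,0,22]);print(ctrl.read_t())
p,d=ctrl.camera("top");P=cloud("top",d)
cv2.imwrite("pics/c7.png",cv2.resize(p[150:250,285:385],(500,500),interpolation=cv2.INTER_CUBIC))
for nm,pts in dict(toe=[(.01,.02),(.01,-.02),(.05,.02),(.05,-.02)],notch=[(-.05,.02),(-.05,-.02),(-.01,.02),(-.03,-.025)],floor=[(-.03,-.05),(.03,-.05),(.03,.05)]).items():
    o=[]
    for a,b in pts:
        u,v=proj("top",W(a,b,.022)).round().astype(int);o.append(round(float(np.mean(P[v-1:v+2,u-1:u+2,2]))*1000,1))
    print(nm,o)
E
```

```text
[-0.0305  0.0002  0.0086]
27.7667
toe [20.8, 20.7, 21.7, 21.8]
notch [21.2, 21.8, 20.7, 21.6]
floor [20.1, 20.6, 126.9]
```

View pics/c7.png

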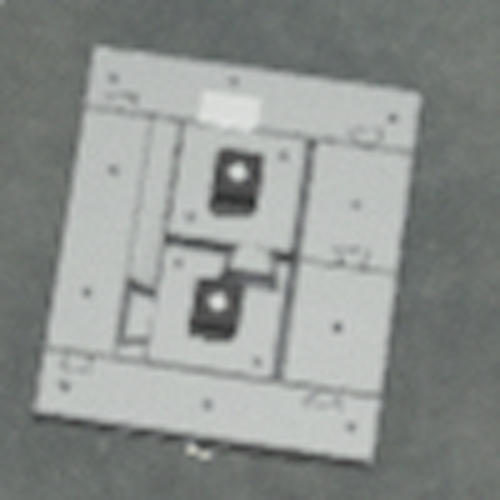

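The picture shows both tiles seated: toe tile pull at (238,180), notched tile pull at (215,308), lug in the recess at (138,315). The depth heights are level with the floor, so I'm handing in.

```bash
python3 -c "
from plant import ctrl
print(ctrl.sign_off())"
```

```text
the job is handed in; nothing more can be done
None
```

I handed the job in at about 28 s of the 64 s. The last picture and depth readings show both tiles seated and flush, the toe tile's far edge at the strip and the notched tile over its lug; the verdict wasn't shown.

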